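# Lay the socket extension in the rest and hold the guard open

## Robot

A 6-joint arm with a two-finger parallel gripper is mounted at the origin on a cart in front of the work surface, level with it; the furniture and walls round the work are solid. World frame = base frame: x ahead of the robot, y to its left, z up, the work surface at z = 0. Lengths are in mm, angles in degrees, forces in N, time in s.
With the tool pointing down it reaches from about 350 to 925 mm from the base axis. Payload 6.4 kg.
Tool frame: the origin (TCP) lies at the very end of the fingers, on their centre line; the grasp point (between the pads) lies 19 mm behind it; z points along the fingers, y is the line along which they close (so a half turn about z gives the same grasp; the last joint's range is limited). The gripper opens to 94 mm and grips with 3 to 60 N. Pads are 16 mm wide; open, the fingers measure 119 mm over their backs; the gripper's body (75 mm by 177 mm) begins 78 mm behind the grasp point.
Start: joints at [53.795, 14.043, 89.255, -0, 76.702, -9.975], TCP at [287.283, 583.08, 177.455] pointing down, gripper open.
Joint ranges: [-179.41, 179.41], [-58.25, 129.5], [7.25, 145.43], [-54.29, 234.29], [11.92, 165.04], [-157.13, 157.13]. Speed limits (degrees/s): [147.25, 147.25, 180, 180, 180, 180].

## Interface

Orientations are given as [roll, pitch, yaw] about the fixed x, y, z axes, in that order (R = Rz(yaw) Ry(pitch) Rx(roll)).
In Python, from cell import sense, imaging, hand_in gives the robot as it stands. The module is installed in compiled form; this text tells all that it offers.
- The arm moves only by the shell command python3 -m handwheel 'ROWS' [OPENING]. ROWS is JSON, a list of rows, each an object with "delta_pos": the shift along the tool's x, y, z as a fraction of full scale, a list of three; "turn": the turn about the tool's z as a fraction of full scale. A call has 1 to 5 rows; each row shifts and turns the commanded pose from where the row before left it, along the tool's axes as they then stand; what a row does not reach is not made up. Full scale, the value 1, is 5 cm for a shift and pi/2 rad for a turn. A row lasts 1/12 s, in which the tool goes at most 41.7 mm and 7.16 degrees, less where a joint would pass 70% of its speed; a pose out of reach is approached as far as the arm can. A call with a number of a shift or a turn outside -1 to 1 is refused whole. A call with a gripper value outside its range is refused whole. OPENING is the opening, from -1 (shut) to 1 (fully open), set as the call begins (- or left out, the last holds). The fingers move at their own pace and stop on an object; the grip force is fixed at half the most. Time passes only in rows, so rows that do not move let the fingers close. It gives the time, the measured TCP pose, the force, the opening and the grip force at its end, in the units of the state.
- sense(): the state, without advancing time (a new reading comes with each control period).
- imaging.grab_frame(name): name is "scene" or "top" or "wrist"; returns (picture, depth): 480x640x3 uint8, red, green, blue; 480x640 float32, mm along the optical axis (not along the pixel's ray), 0 where there is no reading.
- imaging.camera_model(name): a dict with "fx", "fy", "cx", "cy" (pixels), "k1" (the pictures are not rectified: a ray, as slopes to the right and down, at radius r is drawn at 1 + k1 r^2 times it, then the intrinsics apply), "eye" and "attitude" of the camera in the world. Camera axes: x right, y down, z forward; pixel columns grow to the right and rows downward; lengths in mm; the calibration is good to about 2 mm. A picture is of the moment at which its call begins: read the wrist's pose just before it. camera_model takes no time and is no camera call; for the wrist camera it gives the pose at the moment of the call.
- hand_in(): hands the job in; it is judged then, once.
The state is a dict: "time": time; "joint_pos": joint angles; "dq": joint speeds; "joint_efforts": joint torques, N m; "position": TCP position; "ee_rot": TCP orientation; "wrist_force": force on the tool from outside, world axes, zero at the start; "ft_torque": the same for the moment, N m; "gripper_width": opening from 0.0 (shut) to 1.0 (fully open); "gripper_force": force on a finger pad.
Only numpy, scipy, OpenCV 4.12 (cv2) and the standard library are available. Lean on these libraries where they do the work, as an engineer would, in place of code of your own. Each camera call takes 0.05 s, during which the arm holds its last target. There are 200 camera calls.

## Task

Take the short socket extension out of the blue tray, leaving the other tools in the tray, and lay it in both V notches of the rest in front of the wire-wheel machine, about centred and let go. Then raise the machine's yellow sprung guard by its black bar to 45 degrees open and finish while still holding it there, since it springs shut when released. Leave the other things on the table where they are.

Things in the scene. Friction and masses are not known exactly. Their poses are not given: they have to be found in the camera images.
- tray: blue open tray, 200 (x) x 176 (y) x 26 mm high, walls and floor 4 mm, fixed to the table. Origin: centre of its underside; x and y run along its sides. Three tools lie in it side by side, all roughly along the tray's y and about 50 mm apart in x, the outer ones about 48 mm from the wall, in any order.
- extension: the part to move: a short bright steel socket extension bar, 16 mm diameter, 151 mm long, 0.12 kg, a plain round bar with a small 8 mm square drive on its -y end. y is its long axis; its roll about y is arbitrary.
- extension_mid (a point): point on the axis of the extension, at the middle of its length (8 mm above the tray's floor at the start). y along the bar.
- punch: dark drift punch, 11 mm thick, 150 mm long, another tool in the tray, to stay there. y along it.
- small_wrench: small flat combination wrench, 24 x 150 x 6 mm, another tool in the tray, to stay there. y along it.
- machine: small green bench wire-wheel machine fixed to the table, 350 (x) x 120 (y) mm base, 18 mm high, switched off. Its front faces its own -x, toward the robot. Origin at table height, 220 mm behind the front edge of its base, midway across. y runs across it, parallel to the guard's hinge and to the rest.
- rest (a point): where the extension's mid point lies when laid in the V rest at the machine's front, axis along the machine's y (63 mm above the table; either way round). Two 90 degree V notches (30 mm wide at the top, 15 mm deep, 12 mm thick) stand 45 mm either side along y; 78 mm clear between them, open down to the base. The closed guard's bar is 78 mm behind in x, 33 mm higher.
- guard (a joint): opening of the yellow-framed clear guard over the wheel, rad: 0 closed (sloping 11 degrees down to the front), 0.785 = 45 degrees open (sloping 34 degrees up to the front), stop at 1.35. Turns about the machine's y at guard_hinge, front edge going up and back. Weight and a spring push it shut: about 3.5 N at the bar when closed, 5 N at 45 degrees.
- guard_bar (a point): middle of the guard's black grip bar: round, 12 mm thick, along the machine's y, 78 mm clear between its arms, in the guard's plane 180 mm from the hinge axis, 39 mm clear in front of the guard's frame. 96 mm above the table when closed, nothing under it but the base. Can be pinched from above; it turns between the fingers as the guard swings.
- guard_hinge (a point): middle of the guard's hinge axis, 130 mm above the table; the axis runs along the machine's y.
- blue_tape: loose roll of blue masking tape, 104 mm across, 24 mm high, at the right, to be left alone.

How it is judged:
By the outcome, as a careful person would: the job done as asked, in the order asked, and still so for the second after the job is handed in, while the arm keeps its last pose, push and grip.
It also fails if it takes over 58 s, if anything falls off the work surface, if the arm or the gripper's body presses on something with over 40 N, if the wrist force passes 120 N, or if a joint passes its speed limit or range.

## Working session

There is one attempt and no reset: what is moved stays moved. The work goes in short steps, Python scripts to look and compute and a shell command to move; the robot and the scene stay as the last step left them, time stands still between calls to the robot, and variables do not carry over. Pictures are saved under pics/ and viewed, at most 10 in all, crops included, and the job is handed in when it is done.

```bash
mkdir -p pics; cat > h.py <<'E'
import numpy as np, cv2
from cell import sense, imaging
from scipy.spatial.transform import Rotation as R
def save(n,f):
    m=imaging.camera_model(n); p,d=imaging.grab_frame(n)
    cv2.imwrite(f'pics/{f}.png',p[:,:,::-1]); np.savez(f'pics/{f}.npz',p=p,d=d,m=np.array(m,dtype=object)); return p,d,m
def load(f):
    z=np.load(f'pics/{f}.npz',allow_pickle=True); return z['p'],z['d'],z['m'].item()
def att(m):
    a=np.array(m['attitude'],float)
    return a if a.shape==(3,3) else R.from_euler('xyz',a,degrees=True).as_matrix()
def ray(m,u,v):
    xd=np.array([(u-m['cx'])/m['fx'],(v-m['cy'])/m['fy']]); x=xd.copy()
    for _ in range(20): x=xd/(1+m['k1']*(x@x))
    return np.array([x[0],x[1],1.])
def atz(m,u,v,z):
    r=att(m)@ray(m,u,v); e=np.array(m['eye']); return e+r*(z-e[2])/r[2]
def atd(m,d,u,v):
    w=d[int(v)-1:int(v)+2,int(u)-1:int(u)+2]; w=w[w>0]
    return np.array(m['eye'])+att(m)@ray(m,u,v)*np.median(w) if w.size else None
E
python3 - <<'E'
from h import *
for n in('scene','top'):
    p,d,m=save(n,n+'0'); print(n,m)
print(sense())
E
```

```text
scene {'fx': 549.5544339653707, 'fy': 549.5544339653707, 'cx': 313.5400737332677, 'cy': 228.8864201965316, 'k1': 0.019241595165281303, 'eye': array([-495.88606481, -665.01840672,  744.79753847]), 'attitude': array([-117.4975637 ,    0.44863135,  -60.71889635])}
top {'fx': 459.0726974403599, 'fy': 459.0726974403599, 'cx': 326.0539564966043, 'cy': 239.65929713915153, 'k1': -0.059869573096171455, 'eye': array([ 419.38723258,  -63.71804538, 1473.96994942]), 'attitude': array([-1.74717300e+02,  9.44629558e-02, -9.06445227e+01])}
{'time': 0.1, 'joint_pos': array([ 5.37965894e+01,  1.40775649e+01,  8.93148595e+01, -1.18201625e-03,
        7.67007648e+01, -9.97733036e+00]), 'dq': array([-0.10354094, -0.07114644, -0.12976306, -0.01556387,  0.00712736,
        0.05784292]), 'joint_efforts': array([-6.41868792e-04, -4.16907907e+01, -3.15529025e+01,  6.86529418e-02,
        3.08856298e-02, -5.33269804e-05]), 'position': array([286.93222077, 582.61997076, 176.51285566]), 'ee_rot': array([-1.79908021e+02, -1.50133313e-02,  1.53774181e+02]), 'wrist_force': array([-0.47517654,  1.03534024, -0.22172417]), 'ft_torque': array([ 0.00971114,  0.02184393, -0.02959774]), 'gripper_force': 0.0, 'gripper_width': 0.9990693380930796}
```

View pics/top0.png

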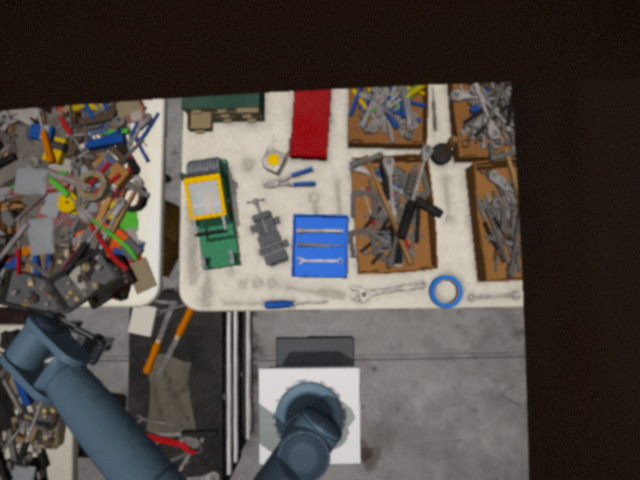

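View pics/scene0.png

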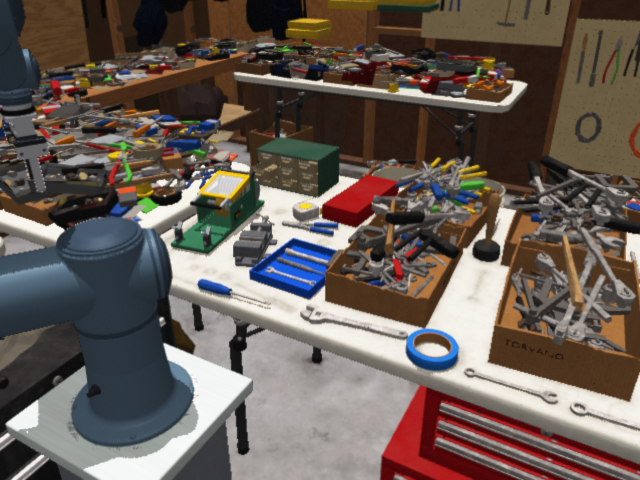

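The top view shows the machine at (210,215) with its front at the bottom, the tray at (320,246), and the tape at (445,291). I'll enlarge both.

```bash
python3 - <<'E'
from h import *
p,d,m=load('top0'); c=p[150:285,170:360]
a=cv2.resize(c,None,fx=4.2,fy=4.2,interpolation=cv2.INTER_CUBIC)
cv2.imwrite('pics/topc.png',a[:,:,::-1])
p,d,m=load('scene0'); c=p[160:300,165:355]
a=cv2.resize(c,None,fx=4.2,fy=4.2,interpolation=cv2.INTER_CUBIC)
cv2.imwrite('pics/scenec.png',a[:,:,::-1])
E
```

```text
(no output)
```

View pics/topc.png

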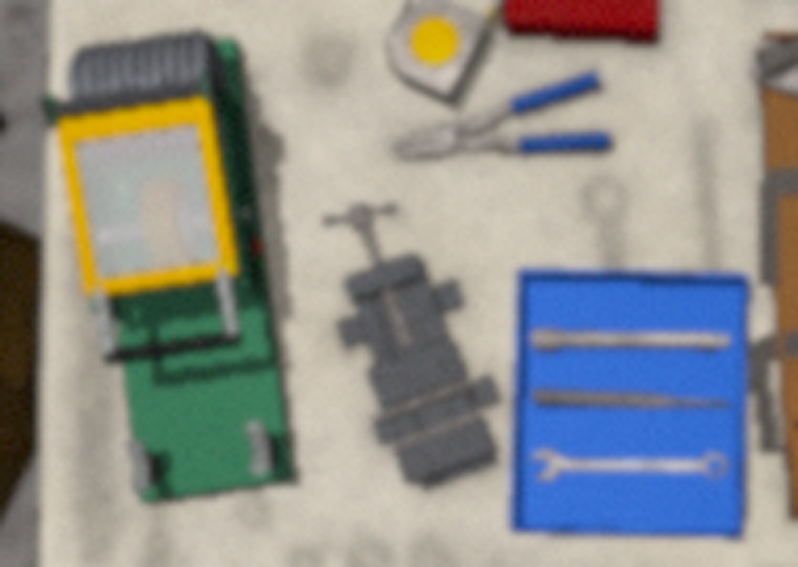

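View pics/scenec.png

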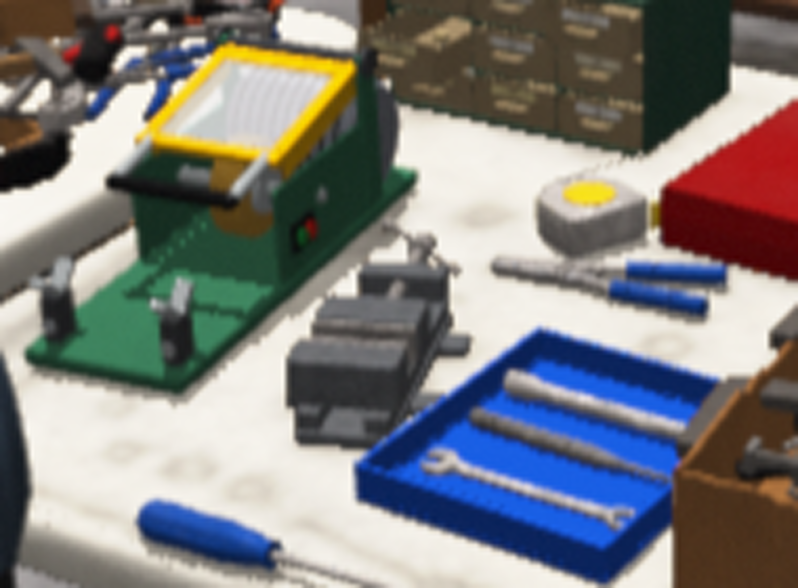

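The crop shows the extension as the rear tool in the tray, ends at about (532,340) and (730,341). The punch is in the middle and the wrench in front. The black bar runs (108,355)–(240,340). The V uprights are at (143,468) and (261,448).

```bash
python3 - <<'E'
from h import *
p,d,m=load('top0')
def px(u,v): return 170+(u+.5)/4.2-.5,150+(v+.5)/4.2-.5
for n,(u,v),z in [('extL',(532,340),12),('extR',(730,341),12),('extmid',(631,341),12),('punch',(630,400),10),('wr',(630,465),10),
 ('trFL',(513,530),26),('trFR',(742,535),26),('trBL',(519,270),26),('trBR',(748,274),26),
 ('barL',(108,355),96),('barR',(240,340),96),('VL',(143,468),63),('VR',(261,448),63),
 ('baseFL',(144,501),18),('baseFR',(294,481),18),('baseBR',(238,38),18)]:
    U,V=px(u,v); a=atd(m,d,U,V); print(n,np.round(atz(m,U,V,z),1),'depth',None if a is None else np.round(a,1))
E
```

```text
extL [584.9  32.3  12. ] depth [586.   32.9   2.8]
extR [ 582.4 -118.8   12. ] depth [ 582.3 -118.8   13.5]
extmid [583.3 -43.3  12. ] depth [582.6 -43.4  17.8]
punch [538.3 -42.1  10. ] depth [538.  -42.1  14.3]
wr [488.8 -41.6  10. ] depth [488.9 -41.5   6.7]
trFL [440.3  46.4  26. ] depth [440.6  48.2   1.4]
trFR [ 434.6 -125.1   26. ] depth [ 434.9 -126.1    2.8]
trBL [636.9  40.9  26. ] depth [641.1  43.   -1.9]
trBR [ 631.8 -132.7   26. ] depth [ 635.4 -133.9    1.5]
barL [568.1 333.5  96. ] depth [567.7 332.3 100.2]
barR [577.9 237.6  96. ] depth [577.3 236.5 101.2]
VL [487.8 315.8  63. ] depth [488.3 318.2  54.1]
VR [501.7 228.6  63. ] depth [502.2 230.4  54.3]
baseFL [465.  326.9  18. ] depth [465.2 328.7  11.3]
baseFR [479.  212.7  18. ] depth [479.4 214.4   8.9]
baseBR [822.5 258.9  18. ] depth [ 8.276e+02  2.630e+02 -8.000e-01]
```

```bash

python3 -m handwheel '[{"delta_pos":[0,0,-0.31],"turn":0.078},{"delta_pos":[0,0,-0.31],"turn":0.078},{"delta_pos":[0,0,-0.31],"turn":0.078},{"delta_pos":[0,0,-0.31],"turn":0.078}]' 
python3 -m handwheel '[{"delta_pos":[0,0,-0.31],"turn":0.078},{"delta_pos":[0,0,-0.31],"turn":0.078},{"delta_pos":[0,0,-0.31],"turn":0.078},{"delta_pos":[0,0,-0.31],"turn":0.078}]' 
python3 -m handwheel '[{"delta_pos":[-0.67,0.3,0],"turn":0},{"delta_pos":[-0.67,0.3,0],"turn":0},{"delta_pos":[-0.67,0.3,0],"turn":0},{"delta_pos":[-0.67,0.3,0],"turn":0},{"delta_pos":[-0.67,0.3,0],"turn":0}]'
python3 -m handwheel '[{"delta_pos":[-0.67,0.3,0],"turn":0},{"delta_pos":[-0.67,0.3,0],"turn":0},{"delta_pos":[-0.67,0.3,0],"turn":0},{"delta_pos":[-0.67,0.3,0],"turn":0},{"delta_pos":[-0.67,0.3,0],"turn":0}]'
python3 -m handwheel '[{"delta_pos":[0,0,0],"turn":0},{"delta_pos":[0,0,0],"turn":0},{"delta_pos":[0,0,0],"turn":0}]'
python3 - <<'E'
from h import *
p,d,m=save('wrist','w0'); print(m); s=sense(); print(s['position'],s['ee_rot'])
E
```

```text
time: 0.43
position: [287.0, 582.7, 239.4]
ee_rot: [-179.9, 0.0, 125.3]
wrist_force: [-0.5, -0.4, -0.5]
gripper_width: 0.999
gripper_force: 0.0
time: 0.77
position: [287.1, 582.8, 301.6]
ee_rot: [-180.0, 0.0, 97.3]
wrist_force: [0.1, 0.4, -0.5]
gripper_width: 1.001
gripper_force: 0.0
time: 1.18
position: [384.1, 425.4, 300.9]
ee_rot: [-180.0, 0.0, 97.6]
wrist_force: [1.4, -0.2, 0.1]
gripper_width: 0.999
gripper_force: 0.0
time: 1.6
position: [480.7, 269.2, 301.1]
ee_rot: [-180.0, 0.0, 97.6]
wrist_force: [0.9, 0.2, 0.1]
gripper_width: 0.998
gripper_force: 0.0
time: 1.85
position: [480.0, 271.1, 301.1]
ee_rot: [-180.0, -0.0, 97.6]
wrist_force: [-1.1, 0.1, 0.0]
gripper_width: 0.996
gripper_force: 0.0
{'fx': 381.15166195147435, 'fy': 381.15166195147435, 'cx': 325.67741893556257, 'cy': 236.72575071550318, 'k1': -0.05868082958705094, 'eye': array([469.31025993, 352.52194003, 509.0997054 ]), 'attitude': array([1.63670062e+02, 2.13433033e-02, 7.62262378e+00])}
[479.74920791 271.65276233 301.24101497] [-1.79969257e+02 -1.34778775e-02  9.76680536e+01]
```

View pics/w0.png

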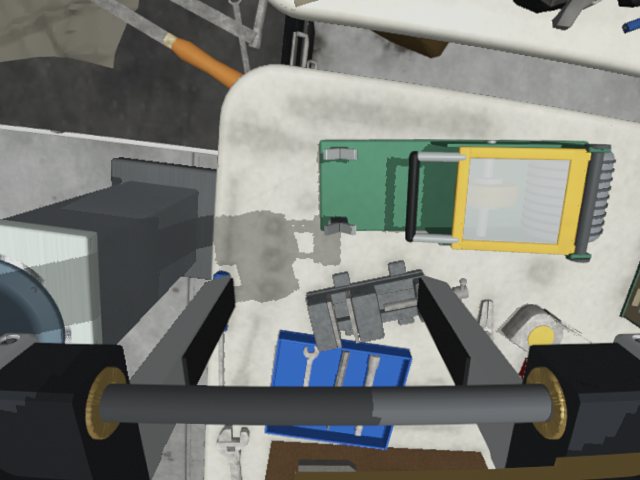

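The wrist view shows the machine at right angles in the picture. The V uprights are near (340,154) and (338,226), and the bar runs (413,154)–(411,240). I'll enlarge this.

```bash
python3 - <<'E'
from h import *
p,d,m=load('w0'); c=p[130:260,305:480]
cv2.imwrite('pics/w0c.png',cv2.resize(c,None,fx=4.5,fy=4.5,interpolation=cv2.INTER_CUBIC)[:,:,::-1])
E
```

```text
(no output)
```

View pics/w0c.png

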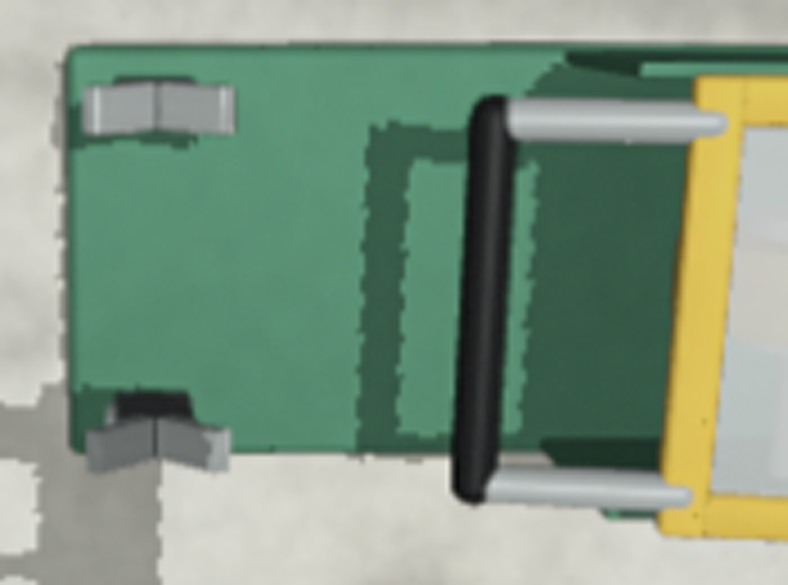

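```bash
python3 - <<'E'
from h import *
p,d,m=load('w0')
def px(u,v): return 305+(u+.5)/4.5-.5,130+(v+.5)/4.5-.5
P={}
for n,(u,v),z in [('VL',(157,107),51.7),('VR',(155,437),51.7),('tipLb',(234,110),66.7),('tipLf',(88,110),66.7),('tipRb',(228,450),66.7),('tipRf',(90,450),66.7),('barL',(492,97),98),('barR',(470,502),98),('barM',(481,300),100),
 ('bFL',(70,46),18),('bFR',(73,452),18),('far',(560,45),18)]:
    U,V=px(u,v); a=atd(m,d,U,V); P[n]=atz(m,U,V,z); print(n,np.round(P[n],1),'depth',None if a is None else np.round(a,1))
def ang(a,b): v=P[a]-P[b]; return np.degrees(np.arctan2(-v[0],v[1])),np.linalg.norm(v)
print(ang('VL','VR'),ang('barL','barR'),ang('bFL','bFR'),(P['VL']+P['VR'])/2,(P['barL']+P['barR'])/2)
v=P['far']-P['bFL'];print(np.degrees(np.arctan2(v[1],v[0])))
E
```

```text
VL [489.5 323.3  51.7] depth [489.4 323.4  53.2]
VR [501.7 234.7  51.7] depth [501.5 235.1  53.4]
tipLb [508.3 326.1  66.7] depth [508.4 326.   65.4]
tipLf [471.6 321.2  66.7] depth [471.6 321.1  65.4]
tipRb [520.5 237.6  66.7] depth [520.6 237.4  65.9]
tipRf [483.9 232.7  66.7] depth [484.  232.1  64.6]
barL [565.4 339.3  98. ] depth [565.7 339.2  96.6]
barR [579.3 240.4  98. ] depth [578.7 241.  100.2]
barM [571.6 291.6 100. ] depth [571.1 291.8 101.8]
bFL [464.6 334.5  18. ] depth [464.4 333.8   1. ]
bFR [480.6 218.2  18. ] depth [481.  213.7   1.3]
far [600.3 353.4  18. ] depth [601.  353.4  15.5]
(np.float64(7.824292266784953), np.float64(89.39628548553596)) (np.float64(8.009108627283762), np.float64(99.79557725900688)) (np.float64(7.837426506687762), np.float64(117.3308053519753)) [495.57305204 278.9799337   51.7       ] [572.33350857 289.86051885  98.        ]
7.956553876326021
```

Machine yaw comes out at 7.9°, with the rest at (495.6, 279) and the bar at (572.3, 290). Spacing and heights match the description. Next I'll view the tray closely.

```bash

python3 -m handwheel '[{"delta_pos":[-0.75,0.106,0.1],"turn":0},{"delta_pos":[-0.75,0.106,0.1],"turn":0},{"delta_pos":[-0.75,0.106,0.1],"turn":0},{"delta_pos":[-0.75,0.106,0.1],"turn":0},{"delta_pos":[-0.75,0.106,0.1],"turn":0}]' -0.1 >/dev/null
python3 -m handwheel '[{"delta_pos":[-0.75,0.106,0.1],"turn":0},{"delta_pos":[-0.75,0.106,0.1],"turn":0},{"delta_pos":[-0.75,0.106,0.1],"turn":0},{"delta_pos":[-0.75,0.106,0.1],"turn":0},{"delta_pos":[-0.75,0.106,0.1],"turn":0}]'
python3 -m handwheel '[{"delta_pos":[0,0,0],"turn":0.048},{"delta_pos":[0,0,0],"turn":0.048},{"delta_pos":[0,0,0],"turn":0},{"delta_pos":[0,0,0],"turn":0},{"delta_pos":[0,0,0],"turn":0}]'
python3 - <<'E'
from h import *
p,d,m=save('wrist','w1'); print(m['eye'],m['attitude']); s=sense(); print(s['position'],s['ee_rot'])
E
```

```text
time: 2.73
position: [583.0, -93.8, 251.3]
ee_rot: [180.0, -0.0, 97.8]
wrist_force: [0.2, 0.6, 0.2]
gripper_width: 0.453
gripper_force: 0.0
time: 3.15
position: [582.6, -92.5, 251.5]
ee_rot: [180.0, -0.0, 89.2]
wrist_force: [-0.4, 0.4, -0.1]
gripper_width: 0.445
gripper_force: 0.0
[583.85357723 -10.40178498 459.53557924] [ 1.63657875e+02 -3.48509897e-02 -8.07029430e-01]
[582.6216894  -92.64898568 251.60119509] [1.79988672e+02 3.61361704e-03 8.91457934e+01]
```

View pics/w1.png

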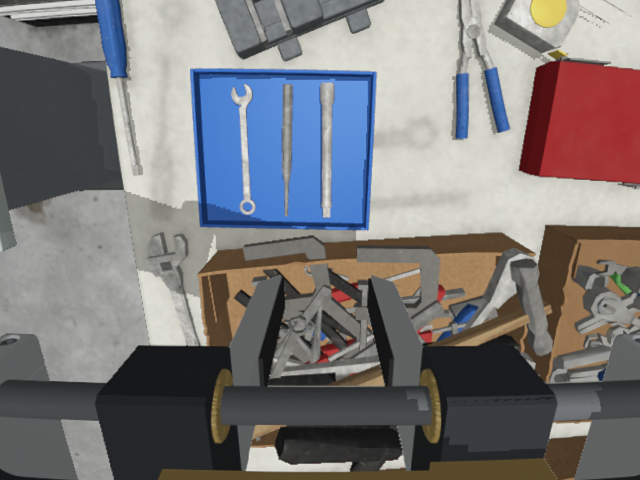

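Clear view of the tray: the extension is the rightmost (rear) tool, from (327,83) to (326,217). The punch is at x≈288 and the wrench at x≈246.

```bash
python3 - <<'E'
from h import *
p,d,m=load('w1')
for n,u,v,z in [('L',327,83,14),('R',326,217,14),('M',326.3,148,16),('punch',288,148,10),('wr',246,148,8),('tBL',376,72,26),('tBR',369,229,26),('tFL',192,70,26),('tFR',201,227,26)]:
    a=atd(m,d,u,v); print(n,np.round(atz(m,u,v,z),1),None if a is None else np.round(a,1))
E
```

```text
L [586.2  35.   14. ] [586.2  34.4  19.2]
R [ 583.  -116.4   14. ] [ 583.  -118.5    5.1]
M [584.5 -35.2  16. ] [584.5 -35.   18.6]
punch [540.3 -34.8  10. ] [540.8 -34.6  15.2]
wr [491.2 -34.1   8. ] [491.5 -34.    9.4]
tBL [638.4  44.3  26. ] [638.4  44.3  26.4]
tBR [ 633.5 -128.7   26. ] [ 636.4 -135.6    0.9]
tFL [442.1  50.2  26. ] [442.2  50.1  26.2]
tFR [ 434.9 -123.4   26. ] [ 426.3 -129.9    1. ]
```

```bash

python3 -m handwheel '[{"delta_pos":[0.52,0.012,0],"turn":0.002},{"delta_pos":[0.52,0.012,0.2],"turn":0.002},{"delta_pos":[0,0,0.6],"turn":0},{"delta_pos":[0,0,0.6],"turn":0},{"delta_pos":[0,0,0.6],"turn":0}]' -0.24 >/dev/null
python3 -m handwheel '[{"delta_pos":[0,0,0.6],"turn":0},{"delta_pos":[0,0,0.6],"turn":0},{"delta_pos":[0,0,0.4],"turn":0},{"delta_pos":[0,0,0],"turn":0},{"delta_pos":[0,0,0],"turn":0}]'
```

```text
time: 4.03
position: [584.1, -41.1, 70.9]
ee_rot: [-179.9, -0.0, 88.7]
wrist_force: [-0.0, -0.3, 0.7]
gripper_width: 0.381
gripper_force: 0.0
```

```bash

python3 -m handwheel '[{"delta_pos":[0,0,0.35],"turn":0},{"delta_pos":[0,0,0.35],"turn":0},{"delta_pos":[0,0,0.25],"turn":0},{"delta_pos":[0,0,0.2],"turn":0},{"delta_pos":[0,0,0.1],"turn":0}]' >/dev/null
python3 -m handwheel '[{"delta_pos":[0,0,0.04],"turn":0},{"delta_pos":[0,0,0],"turn":0},{"delta_pos":[0,0,0],"turn":0}]'
python3 -m handwheel '[{"delta_pos":[0,0,0],"turn":0},{"delta_pos":[0,0,0],"turn":0},{"delta_pos":[0,0,0],"turn":0},{"delta_pos":[0,0,0],"turn":0},{"delta_pos":[0,0,0],"turn":0}]' -1
python3 -m handwheel '[{"delta_pos":[0,0,0],"turn":0},{"delta_pos":[0,0,0],"turn":0},{"delta_pos":[0,0,0],"turn":0},{"delta_pos":[0,0,0],"turn":0},{"delta_pos":[0,0,0],"turn":0}]'
```

```text
time: 4.7
position: [585.4, -42.0, 7.8]
ee_rot: [179.9, 0.0, 88.6]
wrist_force: [0.1, -0.2, 0.5]
gripper_width: 0.377
gripper_force: 0.0
time: 5.12
position: [584.8, -41.8, 7.1]
ee_rot: [180.0, 0.0, 88.6]
wrist_force: [0.9, -0.2, 0.1]
gripper_width: 0.062
gripper_force: 0.0
time: 5.53
position: [584.7, -41.8, 6.9]
ee_rot: [-180.0, -0.0, 88.6]
wrist_force: [-0.0, 0.6, 0.1]
gripper_width: 0.004
gripper_force: 0.0
```

The grip closed on nothing, so I'll lift and look.

```bash

python3 -m handwheel '[{"delta_pos":[0,0,-0.4],"turn":0},{"delta_pos":[0,0,-0.6],"turn":0},{"delta_pos":[0,0,-0.6],"turn":0},{"delta_pos":[0,0,-0.6],"turn":0},{"delta_pos":[0,0,-0.6],"turn":0}]' >/dev/null
python3 -m handwheel '[{"delta_pos":[-0.5,0,-0.3],"turn":0},{"delta_pos":[-0.5,0,-0.3],"turn":0},{"delta_pos":[0,0,0],"turn":0},{"delta_pos":[0,0,0],"turn":0}]'
python3 - <<'E'
from h import *
p,d,m=save('wrist','w2'); print(m['eye'],m['attitude'])
cv2.imwrite('pics/w2c.png',cv2.resize(p[0:300,120:520],None,fx=2,fy=2,interpolation=cv2.INTER_CUBIC)[:,:,::-1])
E
```

```text
time: 6.28
position: [584.0, -92.7, 177.9]
ee_rot: [179.9, 0.0, 88.5]
wrist_force: [0.8, 0.3, 0.8]
gripper_width: 0.003
gripper_force: 0.0
[585.80994199 -10.49839082 385.80615378] [ 1.63640761e+02 -1.30871946e-01 -1.47545829e+00]
```

View pics/w2c.png

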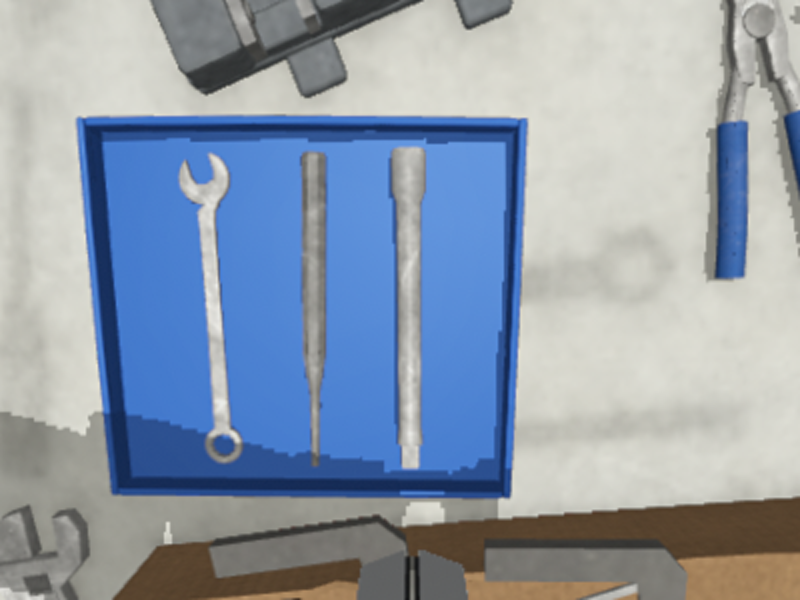

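The tools all still lie in place, extension from about (408,148) to (410,467) in the crop. I'll check the heights of the fingertips and bar from depth.

```bash
python3 - <<'E'
from h import *
p,d,m=load('w2')
def px(u,v): return 120+(u+.5)/2-.5,(v+.5)/2-.5
for n,u,v,z in [('L',408,148,14),('R',410,467,12),('M',410,310,16),('M2',410,250,16),('floor',360,310,4),('floor2',450,310,4),('wall',524,300,26),('table',560,350,0),('tipL',395,556,178),('tipR',430,556,178),('tipL2',385,570,178),('tipR2',440,570,178)]:
    U,V=px(u,v);a=atd(m,d,U,V); print(n,np.round(atz(m,U,V,z),1),None if a is None else np.round(a,1))
E
```

```text
L [586.1  35.3  14. ] [586.1  34.6  19.4]
R [ 583.  -116.5   12. ] [ 583.  -115.2   16.6]
M [585.1 -37.6  16. ] [585.1 -37.4  18.3]
M2 [585.8  -9.9  16. ] [585.8  -9.9  18.5]
floor [560.4 -37.8   4. ] [560.5 -37.7   5.1]
floor2 [604.7 -39.    4. ] [604.7 -38.9   5.2]
wall [638.  -33.6  26. ] [641.7 -35.2   0.7]
table [660.3 -60.4   0. ] [660.2 -60.3   0.7]
tipL [579.1 -96.5 178. ] [580.1 -83.5 209.4]
tipR [589.4 -96.7 178. ] [588.8 -83.4 210.1]
tipL2 [ 576.  -100.8  178. ] [577.9 -83.4 218.1]
tipR2 [ 592.3 -101.3  178. ] [591.  -83.5 218.7]
```

```bash
python3 - <<'E'
from h import *
for f,tz,ty in (('w1',251.6,-92.6),('w2',177.9,-92.7),('w0',301.2,None)):
    p,d,m=load(f); A=att(m); e=np.array(m['eye'])
    pts=[];
    for v in range(240,480,1):
        for u in range(150,520,2):
            if d[v,u]>0:
                w=e+A@ray(m,u,v)*d[v,u]
                pts.append((*w,u,v))
    P=np.array(pts); k=(d.max(),)
    q=P[(P[:,2]>tz-30)&(P[:,2]<tz+80)]
    if ty: q=q[(abs(q[:,1]-ty)<40)&(abs(q[:,0]-583)<60)]
    i=np.argsort(q[:,2])[:5]; print(f,tz,len(q)); print(np.round(q[i],1))
    h=np.percentile(q[:,2],[0,1,5]); print(h)
p,d,m=load('w2')
for v in range(268,300,3): print(v,[float(np.round(d[v,u],1)) for u in range(300,355,6)])
E
```

```text
w1 251.6 1937
[[558.8 -82.9 280.  278.  275. ]
 [606.4 -83.5 280.1 372.  275. ]
 [561.6 -89.4 280.2 284.  287. ]
 [605.4 -85.1 280.3 370.  278. ]
 [559.9 -82.8 280.4 280.  275. ]]
[279.98768472 281.72422423 286.204067  ]
w2 177.9 1426
[[587.5 -83.7 205.8 332.  275. ]
 [586.5 -83.5 206.  330.  275. ]
 [584.5 -84.9 206.6 326.  278. ]
 [583.5 -84.7 206.9 324.  278. ]
 [581.5 -83.1 206.9 320.  275. ]]
[205.78443876 209.07958046 213.31878992]
w0 301.2 2571
[[433.1 268.1 329.6 234.  286. ]
 [527.6 285.8 329.7 422.  277. ]
 [526.4 281.2 329.8 418.  285. ]
 [526.7 279.6 329.8 418.  288. ]
 [528.3 287.1 330.  424.  275. ]]
[329.5705649  331.2824712  334.77947975]
268 [338.79998779296875, 339.29998779296875, 339.29998779296875, 340.6000061035156, 389.79998779296875, 387.3999938964844, 387.8999938964844, 384.6000061035156, 383.20001220703125, 384.20001220703125]
271 [340.20001220703125, 340.29998779296875, 339.79998779296875, 340.0, 381.1000061035156, 380.70001220703125, 378.20001220703125, 377.1000061035156, 376.8999938964844, 373.6000061035156]
274 [341.29998779296875, 341.0, 341.299987792968
[... 724 characters left out ...]
6.10000610351562, 176.3000030517578, 175.6999969482422, 178.89999389648438, 175.89999389648438, 176.10000610351562, 176.5, 175.1999969482422, 337.70001220703125]
292 [172.8000030517578, 173.89999389648438, 172.6999969482422, 173.10000610351562, 175.5, 172.60000610351562, 172.39999389648438, 173.5, 173.60000610351562, 414.3999938964844]
295 [169.6999969482422, 171.39999389648438, 169.39999389648438, 170.10000610351562, 172.1999969482422, 168.89999389648438, 169.60000610351562, 170.3000030517578, 170.0, 416.0]
298 [166.5, 166.1999969482422, 167.3000030517578, 167.89999389648438, 170.39999389648438, 166.89999389648438, 166.3000030517578, 166.6999969482422, 166.60000610351562, 416.6000061035156]
```

The fingers' true ends sit 28 mm above the reported TCP. This holds in all three pictures, while the table and tray heights read correctly. The first grasp therefore closed above the bar, and from here I'll work with tip = reported z + 28.

```bash

python3 -m handwheel '[{"delta_pos":[0.52,-0.01,0],"turn":0},{"delta_pos":[0.52,0,0],"turn":0},{"delta_pos":[0,0,0.5],"turn":0},{"delta_pos":[0,0,0.5],"turn":0},{"delta_pos":[0,0,0.5],"turn":0}]' -0.24 >/dev/null
python3 -m handwheel '[{"delta_pos":[0,0,0.6],"turn":0},{"delta_pos":[0,0,0.6],"turn":0},{"delta_pos":[0,0,0.4],"turn":0},{"delta_pos":[0,0,0.2],"turn":0},{"delta_pos":[0,0,0],"turn":0}]'
python3 -m handwheel '[{"delta_pos":[0,0,0.18],"turn":0},{"delta_pos":[0,0,0.18],"turn":0},{"delta_pos":[0,0,0],"turn":0}]'
```

```text
time: 7.17
position: [581.1, -38.1, 8.2]
ee_rot: [-179.6, -0.1, 88.7]
wrist_force: [0.6, 0.0, -1.1]
gripper_width: 0.38
gripper_force: 0.0
time: 7.42
position: [583.8, -39.6, -6.9]
ee_rot: [-179.9, -0.0, 88.6]
wrist_force: [-0.5, 0.9, 0.9]
gripper_width: 0.378
gripper_force: 0.0
```

```bash

python3 -m handwheel '[{"delta_pos":[0,0.01,0.12],"turn":0},{"delta_pos":[0,0,0.1],"turn":0},{"delta_pos":[0,0,0.06],"turn":0},{"delta_pos":[0,0,0],"turn":0},{"delta_pos":[0,0,0],"turn":0}]'
python3 -m handwheel '[{"delta_pos":[0,0,0],"turn":0},{"delta_pos":[0,0,0],"turn":0},{"delta_pos":[0,0,0],"turn":0},{"delta_pos":[0,0,0],"turn":0},{"delta_pos":[0,0,0],"turn":0}]' -1
python3 -m handwheel '[{"delta_pos":[0,0,0],"turn":0},{"delta_pos":[0,0,0],"turn":0},{"delta_pos":[0,0,0],"turn":0},{"delta_pos":[0,0,0],"turn":0}]'
```

```text
time: 7.83
position: [584.8, -39.8, -20.1]
ee_rot: [-180.0, -0.0, 88.6]
wrist_force: [0.9, -0.3, 0.4]
gripper_width: 0.381
gripper_force: 0.0
time: 8.25
position: [584.9, -39.9, -19.8]
ee_rot: [180.0, 0.0, 88.6]
wrist_force: [0.0, 0.3, 0.3]
gripper_width: 0.163
gripper_force: 30.0
time: 8.58
position: [584.9, -39.9, -19.8]
ee_rot: [180.0, 0.0, 88.6]
wrist_force: [-1.5, 0.1, 2.5]
gripper_width: 0.165
gripper_force: 30.0
```

Gripped: 15.4 mm opening at 30 N. Now I'll lift, turn to the machine's yaw and carry.

```bash

python3 -m handwheel '[{"delta_pos":[0,0,-0.2],"turn":0},{"delta_pos":[0,0,-0.4],"turn":0},{"delta_pos":[0,0,-0.6],"turn":0},{"delta_pos":[0,0,-0.6],"turn":0},{"delta_pos":[0,0,-0.6],"turn":0}]'
python3 -m handwheel '[{"delta_pos":[0,0,-0.4],"turn":-0.0515},{"delta_pos":[0,0,-0.2],"turn":-0.0515},{"delta_pos":[0,0,0],"turn":0},{"delta_pos":[0.3,-0.05,0],"turn":0},{"delta_pos":[0.658,-0.089,0],"turn":0}]'
python3 -m handwheel '[{"delta_pos":[0.658,-0.089,0],"turn":0},{"delta_pos":[0.658,-0.089,0],"turn":0},{"delta_pos":[0.658,-0.089,0],"turn":0},{"delta_pos":[0.658,-0.089,0],"turn":0},{"delta_pos":[0.658,-0.089,0],"turn":0}]'
python3 -m handwheel '[{"delta_pos":[0.658,-0.089,0],"turn":0},{"delta_pos":[0.658,-0.089,0],"turn":0},{"delta_pos":[0.658,-0.089,0],"turn":0},{"delta_pos":[0.358,-0.039,0],"turn":0},{"delta_pos":[0,0,0],"turn":0}]'
python3 -m handwheel '[{"delta_pos":[0,0,0],"turn":0},{"delta_pos":[0,0,0],"turn":0},{"delta_pos":[0,0,0],"turn":0}]'
```

```text
time: 9.0
position: [584.2, -39.6, 101.2]
ee_rot: [-180.0, -0.0, 88.6]
wrist_force: [0.5, -0.3, -0.9]
gripper_width: 0.162
gripper_force: 30.0
time: 9.42
position: [571.0, 5.4, 128.9]
ee_rot: [-179.9, 0.0, 97.5]
wrist_force: [-0.1, 1.0, -0.6]
gripper_width: 0.158
gripper_force: 30.0
time: 9.83
position: [524.3, 168.6, 128.1]
ee_rot: [-179.8, -0.0, 97.8]
wrist_force: [0.6, -1.0, -1.5]
gripper_width: 0.162
gripper_force: 30.0
time: 10.25
position: [492.4, 283.1, 128.0]
ee_rot: [-179.8, -0.0, 98.0]
wrist_force: [0.8, -1.9, -1.2]
gripper_width: 0.162
gripper_force: 30.0
time: 10.5
position: [495.4, 279.0, 129.3]
ee_rot: [-179.9, 0.0, 97.8]
wrist_force: [-0.7, 0.8, -0.9]
gripper_width: 0.158
gripper_force: 30.0
```

```bash
cat >> h.py <<'E'
def cloud(f):
    p,d,m=load(f); v,u=np.nonzero(d>0)
    xy=np.stack([u,v],1).astype(np.float32).reshape(-1,1,2)
    xd=np.stack([(u-m['cx'])/m['fx'],(v-m['cy'])/m['fy']],1); x=xd.copy()
    for _ in range(20): x=xd/(1+m['k1']*(x**2).sum(1,keepdims=True))
    w=np.array(m['eye'])+(np.c_[x,np.ones(len(x))]*d[v,u][:,None])@att(m).T
    return w,p[v,u],u,v
def mach(w,o=(495.6,279.0),yaw=7.9):
    a=np.radians(yaw); q=w[:,:2]-o
    return np.c_[q@[np.cos(a),np.sin(a)],q@[-np.sin(a),np.cos(a)],w[:,2]]
E
python3 - <<'E'
from h import *
save('wrist','w3'); w,c,u,v=cloud('w3'); q=mach(w)
s=(abs(q[:,0])<14)&(abs(q[:,1])<90)&(q[:,2]>140)&(q[:,2]<178)
b=q[s]; print(len(b),b[:,1].min(),b[:,1].max())
for lo in range(-90,90,15):
    t=b[(b[:,1]>=lo)&(b[:,1]<lo+15)]
    if len(t)>5: print(lo,len(t),'x',t[:,0].min().round(1),t[:,0].max().round(1),'ztop',np.percentile(t[:,2],95).round(1))
s=(abs(q[:,0])<22)&(abs(q[:,1])<60)&(q[:,2]>45)&(q[:,2]<72); t=q[s]
print('V',len(t)); 
for sg in (-1,1):
    k=t[t[:,1]*sg>0]; 
    if len(k): print(sg,k.min(0).round(1),k.max(0).round(1))
E
```

```text
6625 -53.59109328896359 75.09473192802402
-60 193 x -5.4 5.5 ztop 168.0
-45 509 x -5.8 5.4 ztop 168.0
-30 560 x -5.7 5.3 ztop 168.0
-15 629 x -7.8 7.5 ztop 168.4
0 1131 x -14.0 14.0 ztop 176.2
15 705 x -5.7 5.6 ztop 168.1
30 752 x -5.9 5.4 ztop 168.0
45 904 x -8.0 7.5 ztop 169.8
60 1212 x -8.0 7.5 ztop 170.1
75 30 x -6.9 6.9 ztop 163.1
V 493
-1 [-11.8 -51.2  45.3] [ 11.2 -38.3  65.7]
1 [-19.2  39.1  59.9] [18.9 51.3 69.4]
```

The held bar is level and centred (+75 mm end, x offset −0.2 mm), and the V notches are symmetric below it. I'll lower it.

```bash

python3 -m handwheel '[{"delta_pos":[0,0,0.4],"turn":0},{"delta_pos":[0,0,0.5],"turn":0},{"delta_pos":[0,0,0.4],"turn":0},{"delta_pos":[0,0,0.25],"turn":0},{"delta_pos":[0,0,0.15],"turn":0}]'
python3 -m handwheel '[{"delta_pos":[0,0,0.1],"turn":0},{"delta_pos":[0,0,0.06],"turn":0},{"delta_pos":[0,0,0],"turn":0},{"delta_pos":[0,0,0],"turn":0},{"delta_pos":[0,0,0],"turn":0}]'
```

```text
time: 10.97
position: [494.7, 278.9, 43.0]
ee_rot: [-179.8, 0.0, 97.8]
wrist_force: [0.2, -0.1, -1.7]
gripper_width: 0.165
gripper_force: 30.0
time: 11.38
position: [496.4, 280.3, 38.0]
ee_rot: [179.9, -0.0, 97.9]
wrist_force: [0.8, 0.6, -0.5]
gripper_width: 0.161
gripper_force: 30.0
```

```bash

python3 -m handwheel '[{"delta_pos":[0,0,0.04],"turn":0},{"delta_pos":[0,0,0.04],"turn":0},{"delta_pos":[0,0,0],"turn":0},{"delta_pos":[0,0,0],"turn":0}]'
python3 -m handwheel '[{"delta_pos":[0,0,0.03],"turn":0},{"delta_pos":[0,0,0],"turn":0},{"delta_pos":[0,0,0],"turn":0}]'
```

```text
time: 11.72
position: [495.5, 280.0, 32.8]
ee_rot: [-180.0, 0.0, 97.9]
wrist_force: [-0.2, 0.0, -0.6]
gripper_width: 0.154
gripper_force: 30.0
time: 11.97
position: [495.8, 280.1, 31.9]
ee_rot: [180.0, -0.0, 97.9]
wrist_force: [-2.4, -0.5, 2.6]
gripper_width: 0.164
gripper_force: 30.0
```

```bash

python3 -m handwheel '[{"delta_pos":[0,0,0.02],"turn":0},{"delta_pos":[0,0,0],"turn":0},{"delta_pos":[0,0,0],"turn":0}]'
python3 -m handwheel '[{"delta_pos":[0,0,0],"turn":0},{"delta_pos":[0,0,0],"turn":0},{"delta_pos":[0,0,0],"turn":0},{"delta_pos":[0,0,0],"turn":0},{"delta_pos":[0,0,0],"turn":0}]' -0.24
python3 -m handwheel '[{"delta_pos":[0,0,-0.1],"turn":0},{"delta_pos":[0,0,-0.3],"turn":0},{"delta_pos":[0,0,-0.6],"turn":0},{"delta_pos":[0,0,-0.6],"turn":0},{"delta_pos":[0,0,-0.6],"turn":0}]'
python3 -m handwheel '[{"delta_pos":[0,0,-0.3],"turn":0},{"delta_pos":[0,0,0],"turn":0},{"delta_pos":[0,0,0],"turn":0}]'
python3 - <<'E'
from h import *
save('wrist','w4'); w,c,u,v=cloud('w4'); q=mach(w)
s=(abs(q[:,0])<12)&(abs(q[:,1])<90)&(q[:,2]>50)&(q[:,2]<85)
b=q[s]; print(len(b),b[:,1].min(),b[:,1].max())
for lo in range(-90,90,15):
    t=b[(b[:,1]>=lo)&(b[:,1]<lo+15)]
    if len(t)>5: print(lo,len(t),'x',np.percentile(t[:,0],[2,98]).round(1),'ztop',np.percentile(t[:,2],95).round(1))
# guard bar: dark points
g=(c.max(1)<70)&(q[:,0]>55)&(q[:,0]<100)&(abs(q[:,1])<55)&(q[:,2]>85)&(q[:,2]<115); t=q[g]
print(len(t),t.min(0).round(1),t.max(0).round(1),np.median(t[:,0]))
E
```

```text
time: 12.22
position: [495.8, 280.1, 31.7]
ee_rot: [-180.0, 0.0, 97.9]
wrist_force: [-3.8, -1.4, 8.4]
gripper_width: 0.157
gripper_force: 30.0
time: 12.63
position: [495.6, 279.9, 30.2]
ee_rot: [-180.0, 0.0, 97.9]
wrist_force: [-0.2, 1.0, -0.3]
gripper_width: 0.377
gripper_force: 0.0
time: 13.05
position: [495.3, 279.9, 141.7]
ee_rot: [-180.0, 0.0, 97.9]
wrist_force: [-0.6, 0.8, -0.3]
gripper_width: 0.378
gripper_force: 0.0
time: 13.3
position: [496.1, 280.1, 156.2]
ee_rot: [179.9, -0.0, 97.9]
wrist_force: [0.3, 0.6, 0.2]
gripper_width: 0.384
gripper_force: 0.0
3136 -74.49346033968098 75.6160943673634
-75 155 x [-4.8  5.4] ztop 70.3
-60 313 x [-10.8  10.6] ztop 70.3
-45 383 x [-11.5  11.4] ztop 70.0
-30 238 x [-5.4  5.4] ztop 70.5
-15 249 x [-5.4  5.3] ztop 70.3
0 252 x [-5.3  5.3] ztop 70.5
15 259 x [-5.2  5.2] ztop 70.3
30 380 x [-10.7  10.7] ztop 70.3
45 457 x [-10.7  11.2] ztop 71.4
60 431 x [-8.   7.3] ztop 72.7
75 19 x [-6.9  6.2] ztop 71.6
1974 [ 72.1 -48.3  94.8] [ 83.6  50.7 104.1] 76.60843568281622
```

The extension lies level in both notches and centred (−74.5…+75.6 mm). The guard bar's centre is 77.9 mm behind, as expected, so I go there.

```bash

python3 -m handwheel '[{"delta_pos":[-0.01,0.5,0],"turn":0},{"delta_pos":[-0.01,0.6,0],"turn":0},{"delta_pos":[0,0.446,0],"turn":0},{"delta_pos":[0,0,0],"turn":0},{"delta_pos":[0,0,0],"turn":0}]'
python3 -m handwheel '[{"delta_pos":[0,0,0.4],"turn":0},{"delta_pos":[0,0,0.5],"turn":0},{"delta_pos":[0,0,0.5],"turn":0},{"delta_pos":[0,0,0],"turn":0},{"delta_pos":[0,0,0],"turn":0}]'
python3 -m handwheel '[{"delta_pos":[0,0,0.3],"turn":0},{"delta_pos":[0,0,0.25],"turn":0},{"delta_pos":[0,0,0.15],"turn":0},{"delta_pos":[0,0,0],"turn":0},{"delta_pos":[0,0,0],"turn":0}]'
```

```text
time: 13.77
position: [571.4, 289.0, 152.6]
ee_rot: [-179.7, 0.0, 97.8]
wrist_force: [-0.7, -0.4, -0.2]
gripper_width: 0.38
gripper_force: 0.0
time: 14.18
position: [569.7, 289.1, 83.2]
ee_rot: [-179.7, 0.0, 97.9]
wrist_force: [0.3, -0.7, 0.4]
gripper_width: 0.38
gripper_force: 0.0
time: 14.6
position: [572.1, 289.6, 50.5]
ee_rot: [-180.0, 0.0, 97.9]
wrist_force: [-0.5, 0.5, -0.0]
gripper_width: 0.378
gripper_force: 0.0
```

```bash

python3 -m handwheel '[{"delta_pos":[0,0,0],"turn":0},{"delta_pos":[0,0,0],"turn":0},{"delta_pos":[0,0,0],"turn":0},{"delta_pos":[0,0,0],"turn":0},{"delta_pos":[0,0,0],"turn":0}]' -1
python3 -m handwheel '[{"delta_pos":[0,0,0],"turn":0},{"delta_pos":[0,0,0],"turn":0},{"delta_pos":[0,0,0],"turn":0}]'
python3 - <<'E'
import numpy as np
P=lambda a:180*np.array([-np.cos(np.radians(a-10.9)),np.sin(np.radians(a-10.9))])
a=np.arange(0,46,3); d=np.diff([P(x) for x in a],axis=0); print(np.round(np.c_[a[1:],d[:,0]/50,-d[:,1]/50],3)); print(P(45)-P(0))
E
```

```text
time: 15.02
position: [573.1, 289.7, 51.1]
ee_rot: [179.9, -0.0, 97.9]
wrist_force: [2.0, 0.5, 0.1]
gripper_width: 0.119
gripper_force: 30.0
time: 15.27
position: [573.1, 289.8, 51.0]
ee_rot: [179.9, -0.0, 97.9]
wrist_force: [3.4, 0.6, 1.4]
gripper_width: 0.119
gripper_force: 30.0
[[ 3.00e+00 -3.10e-02 -1.86e-01]
 [ 6.00e+00 -2.10e-02 -1.87e-01]
 [ 9.00e+00 -1.10e-02 -1.88e-01]
 [ 1.20e+01 -1.00e-03 -1.88e-01]
 [ 1.50e+01  9.00e-03 -1.88e-01]
 [ 1.80e+01  1.80e-02 -1.88e-01]
 [ 2.10e+01  2.80e-02 -1.86e-01]
 [ 2.40e+01  3.80e-02 -1.85e-01]
 [ 2.70e+01  4.80e-02 -1.82e-01]
 [ 3.00e+01  5.70e-02 -1.80e-01]
 [ 3.30e+01  6.60e-02 -1.76e-01]
 [ 3.60e+01  7.50e-02 -1.73e-01]
 [ 3.90e+01  8.40e-02 -1.69e-01]
 [ 4.20e+01  9.30e-02 -1.64e-01]
 [ 4.50e+01  1.02e-01 -1.59e-01]]
[ 27.70170805 134.95219876]
```

```bash

python3 -m handwheel '[{"delta_pos":[0,-0.031,-0.186],"turn":0},{"delta_pos":[0,-0.021,-0.187],"turn":0},{"delta_pos":[0,-0.011,-0.188],"turn":0},{"delta_pos":[0,0,0],"turn":0},{"delta_pos":[0,0,0],"turn":0}]'
```

```text
time: 15.68
position: [570.0, 289.2, 78.4]
ee_rot: [179.9, -0.0, 97.9]
wrist_force: [5.9, 2.1, -3.5]
gripper_width: 0.116
gripper_force: 30.0
```

```bash

python3 -m handwheel '[{"delta_pos":[0,0,-0.188],"turn":0},{"delta_pos":[0,0.009,-0.188],"turn":0},{"delta_pos":[0,0.018,-0.188],"turn":0},{"delta_pos":[0,0.028,-0.186],"turn":0},{"delta_pos":[0,0,0],"turn":0}]'
python3 -m handwheel '[{"delta_pos":[0,0.038,-0.185],"turn":0},{"delta_pos":[0,0.048,-0.182],"turn":0},{"delta_pos":[0,0.057,-0.18],"turn":0},{"delta_pos":[0,0.066,-0.176],"turn":0},{"delta_pos":[0,0,0],"turn":0}]'
python3 -m handwheel '[{"delta_pos":[0,0.075,-0.173],"turn":0},{"delta_pos":[0,0.084,-0.169],"turn":0},{"delta_pos":[0,0.093,-0.164],"turn":0},{"delta_pos":[0,0.102,-0.159],"turn":0},{"delta_pos":[0,0,0],"turn":0}]'
python3 -m handwheel '[{"delta_pos":[0,0,0],"turn":0},{"delta_pos":[0,0,0],"turn":0},{"delta_pos":[0,0,0],"turn":0}]'
python3 - <<'E'
from h import *
save('wrist','w5'); save('scene','s5'); save('top','t5')
p=load('s5')[0]; cv2.imwrite('pics/s5c.png',cv2.resize(p[130:280,150:350],None,fx=4,fy=4,interpolation=cv2.INTER_CUBIC)[:,:,::-1])
for f in('w5','s5'):
    w,c,u,v=cloud(f); q=mach(w); c=c.astype(int)
    g=(c[:,0]>150)&(c[:,1]>110)&(c[:,2]<90)&(q[:,0]>60)&(q[:,0]<320)&(abs(q[:,1])<80)&(q[:,2]>90)
    t=q[g]; print(f,len(t),t.min(0).round(),t.max(0).round())
    if len(t)>30:
        k=np.polyfit(t[:,0],t[:,2],1); print('slope deg',np.degrees(np.arctan(k[0])), 'z at bar/hinge x', np.polyval(k,[107,255]))
E
```

```text
time: 16.1
position: [572.7, 289.3, 116.3]
ee_rot: [179.9, 0.0, 97.9]
wrist_force: [5.4, 0.8, -5.4]
gripper_width: 0.117
gripper_force: 30.0
time: 16.52
position: [582.2, 290.5, 151.3]
ee_rot: [-179.9, 0.0, 97.9]
wrist_force: [4.2, -0.7, -6.6]
gripper_width: 0.118
gripper_force: 30.0
time: 16.93
position: [599.8, 293.0, 186.4]
ee_rot: [-179.9, 0.0, 97.9]
wrist_force: [-2.2, -3.2, -4.8]
gripper_width: 0.116
gripper_force: 30.0
time: 17.18
position: [598.8, 292.9, 184.9]
ee_rot: [-179.9, 0.1, 97.9]
wrist_force: [-3.5, -4.4, -3.5]
gripper_width: 0.116
gripper_force: 30.0
w5 6803 [133. -55. 135.] [252.  56. 317.]
slope deg -33.13909517568592 z at bar/hinge x [230.97041913 134.34646719]
s5 10 [140. -60. 143.] [236.  51. 207.]
```

View pics/s5c.png

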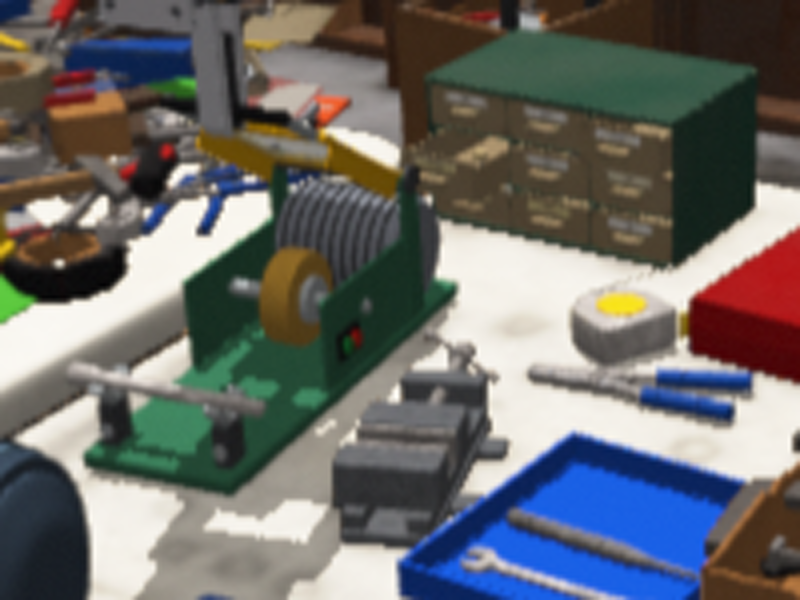

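The scene shows the extension lying in both notches at (165,385), the punch and wrench still in the tray, and the gripper holding the guard up. I'll check the angle with a robust fit.

```bash
python3 - <<'E'
from h import *
w,c,u,v=cloud('w5'); q=mach(w); c=c.astype(int)
g=(c[:,0]>150)&(c[:,1]>110)&(c[:,2]<90)&(q[:,0]>125)&(q[:,0]<255)&(abs(q[:,1])<60)&(q[:,2]>110)&(q[:,2]<225)
t=q[g]
for _ in range(8):
    k=np.polyfit(t[:,0],t[:,2],1); r=t[:,2]-np.polyval(k,t[:,0]); t=t[abs(r)<max(2.5*r.std(),3)]
print(len(t),r.std(),np.degrees(np.arctan(k[0])))
w,c,u,v=cloud('w4'); q=mach(w); c=c.astype(int)
g=(c[:,0]>150)&(c[:,1]>110)&(c[:,2]<90)&(q[:,0]>110)&(q[:,0]<265)&(abs(q[:,1])<60)&(q[:,2]>80)&(q[:,2]<160)
t=q[g]
for _ in range(8):
    k=np.polyfit(t[:,0],t[:,2],1); r=t[:,2]-np.polyval(k,t[:,0]); t=t[abs(r)<max(2.5*r.std(),3)]
print('closed',len(t),np.degrees(np.arctan(k[0])))
w,c,u,v=cloud('w5'); q=mach(w)
s=(abs(q[:,0])<9)&(abs(q[:,1])<90)&(q[:,2]>60)&(q[:,2]<85); b=q[s]; print(b[:,1].min(),b[:,1].max(),sense()['wrist_force'],sense()['position'])
E
```

```text
6528 0.7478322562120137 -33.3693639202843
closed 2810 10.630798024615535
-74.8937544579411 76.21407736342303 [-3.20312588 -3.59714558 -3.96865361] [598.82685968 292.87396771 184.87603874]
```

```bash

python3 -m handwheel '[{"delta_pos":[0,0.025,-0.04],"turn":0},{"delta_pos":[0,0,0],"turn":0},{"delta_pos":[0,0,0],"turn":0},{"delta_pos":[0,0,0],"turn":0},{"delta_pos":[0,0,0],"turn":0}]'
python3 - <<'E'
from h import *
save('wrist','w6')
w,c,u,v=cloud('w6'); q=mach(w); c=c.astype(int)
g=(c[:,0]>150)&(c[:,1]>110)&(c[:,2]<90)&(q[:,0]>125)&(q[:,0]<255)&(abs(q[:,1])<60)&(q[:,2]>110)&(q[:,2]<225)
t=q[g]
for _ in range(8):
    k=np.polyfit(t[:,0],t[:,2],1); r=t[:,2]-np.polyval(k,t[:,0]); t=t[abs(r)<max(2.5*r.std(),3)]
print(np.degrees(np.arctan(k[0])),sense()['dq'].max())
E
```

```text
time: 17.75
position: [600.2, 293.1, 187.0]
ee_rot: [-179.9, 0.0, 97.9]
wrist_force: [-3.0, -3.8, -4.2]
gripper_width: 0.12
gripper_force: 30.0
-34.20946894333137 0.06588617733379193
```

Open angle is now 34.2 + 10.6 ≈ 44.8°, held firmly and at rest, so I'm handing in.

```bash
python3 -c "from cell import hand_in; print(hand_in())"
```

```text
the job is handed in; nothing more can be done
None
```

The job is handed in: the extension lies centred in both V notches and released, the guard is held about 45° open (44.8° measured), the punch and wrench are still in the tray, and it took about 18 s; my first grasp missed because the fingertips sit 28 mm above the reported TCP, and allowing for that fixed it.

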